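# Unlock the die, lift out the formed bracket and lock up again

### The job

Pull the red knob of the forming die all the way out so that its locking tongue frees the bracket, lift the bracket out of the die and set it down flat, crown up, on the floor of the black tray without dropping it. Then push the red knob fully home again. Leave the blue bin, the heat sink in it, the solder reel and the screwdriver where they are.

Things in the scene. Friction and masses are not known exactly. Their poses are not given: they have to be found in the camera images.
- fixture: Fixed forming die: dark steel block 130 (x) x 160 (y) mm on an aluminium plate 150 x 180 mm. Top face 34 mm above the bench; open cavity 94 (x) x 124 (y) mm, its floor 20 mm above the bench. Two guide blocks, 34 mm high, at x -65 to -95, y +-21 to 32 mm. Origin: centre of the underside, on the bench below the cavity's centre; z up; the locking slide comes out on the -x side, nearer the robot.
- lock (a joint): Locking slide of the die (m), moves along the fixture's -x as it grows. 0 = home: a flat steel tongue 40 mm wide reaches 14 mm over the bracket's near flange and holds the bracket in. 0.030 = fully out: tongue clear of the bracket. An over-centre detent holds it at either end; about 5 N moves it, and past half-way it snaps to the end by itself.
- knob (a point): Centre of the slide's red knob, 41 mm above the bench, 125 mm from the fixture's origin along its -x when home, 155 mm when out. The knob is a block 24 mm along the slide, 30 mm across, 34 mm tall (24 to 58 mm above the bench), free on three sides and above; axes as the fixture's.
- bracket: Top-hat bracket, loose, yellow-plated 3 mm sheet steel, about 0.4 kg, in the cavity with 2 mm play: a crown 40 mm wide (x), 45 mm high with upright sides, and flat flanges, 90 mm wide over these (x), 120 mm long (y). Origin: centre of its underside, level with the flanges' undersides (20 mm above the bench in the die); z up. In the die the crown stands 31 mm above the die's top face.
- tray: Fixed open black tray, outside 170 (x) by 130 (y) by 30 mm high, walls and floor 5 mm thick (inside 160 by 120 mm, so the bracket's length goes along the tray's x). It stands left or right of the die. Origin: centre of its underside, on the bench.
- bin: Fixed open blue bin, 160 (x) by 130 (y) by 50 mm high, on the other side of the die; not to be used. Origin: centre of its underside, on the bench.
- heatsink: Loose dark finned heat sink, 80 by 60 by 28 mm, lying in the blue bin; to be left alone. Origin: centre of its underside.
- reel: Loose solder reel standing on the bench, green flanges of 60 mm diameter, 52 mm tall; to be left alone. Origin: centre of its underside.
- driver: Loose screwdriver with yellow handle lying on the bench, 180 mm long along its x; to be left alone. Origin: under its middle.
Things that resemble listed ones, but are neither listed nor needed, are in the scene too. Of the things like the tray, leave any that is turquoise; of the rest the smaller one is meant.

How it is judged:
By the outcome, as a careful person would: the job done as asked, in the order asked, and still so for the second after the job is handed in, with the robot touching nothing.
It also fails if it takes over 64 s, if anything falls off the work surface, if the arm or the gripper's body presses on something with over 40 N, if the wrist force passes 120 N, or if a joint passes its speed limit or range.

### The arm

A 6-joint arm with a two-finger parallel gripper is mounted at the origin on the work surface. World frame = base frame: x ahead of the robot, y to its left, z up, the work surface at z = 0. Lengths are in mm, angles in rad, forces in N, time in s.
With the tool pointing down it reaches from about 375 to 975 mm from the base axis. Payload 3.8 kg.
Tool frame: the origin (TCP) lies on the centre line of the jaws, within the pads' length; the fingertips stand 25 mm ahead of it and the grasp point (between the pads) lies 6 mm ahead of it; z points along the fingers, y is the line along which they close (so a half turn about z gives the same grasp; the last joint's range is limited). The gripper opens to 88 mm and grips with 3 to 60 N. Pads are 18 mm wide; open, the fingers measure 123 mm over their backs; the gripper's body (75 mm by 187 mm) begins 45 mm behind the grasp point.
Start: joints at [1.244, 0.264, 1.604, -0, 1.274, -0.037], TCP at [192.886, 646.849, 263.706] pointing down, gripper open.
Joint ranges: [-2.63, 2.63], [-0.94, 2.18], [0.31, 2.57], [-1.31, 4.45], [0, 2.66], [-2.55, 2.55]. Speed limits (rad/s): [2.57, 2.57, 3.14, 3.14, 3.14, 3.14].

### API

Orientations are given as a 3x3 rotation matrix whose columns are the frame's x, y, z axes.
In Python, from station import telemetry, eyes, ctrl gives the robot as it stands. The module is installed in compiled form; this text tells all that it offers.
- The arm moves only by the shell command python3 -m pendant 'ROWS'. ROWS is a JSON object of lists of equal length, an entry for each row: "dp": the shift along the tool's x, y, z in cm, a list of three; "spin": the turn about the tool's z in degrees; "jaw": the closure, from -1 (fully open) to 1 (shut). A call has 1 to 8 rows; each row shifts and turns the commanded pose from where the row before left it, along the tool's axes as they then stand; what a row does not reach is not made up. A row lasts 1/12 s, in which the tool goes at most 41.7 mm and 7.16 degrees, less where a joint would pass 70% of its speed; a pose out of reach is approached as far as the arm can. A call is refused whole if a number of a shift passes 4.17 or a number of a turn 7.16, either way. A call with a gripper value outside its range is refused whole. The fingers move at their own pace and stop on an object; the grip force is fixed at half the most. Time passes only in rows, so rows that do not move let the fingers close. It gives the time, the measured TCP pose, the force, the opening and the grip force at its end, in the units of the state.
- telemetry.observe(): the state, without advancing time (a new reading comes with each control period).
- eyes.get_image(name): name is "side" or "top" or "wrist"; returns a dict with "frame" (400x640x3 uint8, red, green, blue), "vertical_fov" (degrees; the focal length in pixels is half the picture's height over the tangent of half this angle, whatever the lens; pixels are square), "cx", "cy" (the principal point, pixels), "k1" (the pictures are not rectified: a ray, as slopes to the right and down, at radius r is drawn at 1 + k1 r^2 times it, then the intrinsics apply), "pose" (4x4, takes a point from camera to world coordinates); the wrist camera has in their place "mount" (4x4, takes a point from camera to tool coordinates, whose origin is the TCP and whose axes are the flange's). Camera axes: x right, y down, z forward; pixel columns grow to the right and rows downward; lengths in mm; the calibration is good to about 2 mm. A picture is of the moment at which its call begins: read the wrist's pose just before it. There is no depth.
- ctrl.sign_off(): hands the job in; it is judged then, once.
The state is a dict: "time_s": time; "joint_pos": joint angles; "joint_vel": joint speeds; "tau": joint torques, N m; "ee_pos": TCP position; "eef_rot": TCP orientation; "ft_force": force on the tool from outside, world axes, zero at the start; "moment": the same for the moment, N m; "gripper_width": opening from 0.0 (shut) to 1.0 (fully open); "gripper_force": force on a finger pad.
Only numpy, scipy, OpenCV 4.12 (cv2) and the standard library are available. Lean on these libraries where they do the work, as an engineer would, in place of code of your own. Each camera call takes 0.05 s, during which the arm holds its last target. There are 200 camera calls.

## Working session

There is one attempt and no reset: what is moved stays moved. The work goes in short steps, Python scripts to look and compute and a shell command to move; the robot and the scene stay as the last step left them, time stands still between calls to the robot, and variables do not carry over. Pictures are saved under pics/ and viewed, at most 10 in all, crops included, and the job is handed in when it is done.

```bash
mkdir -p pics; cat > h.py <<'E'
import numpy as np, cv2
from station import telemetry, eyes, ctrl
def grab(n,fn=None):
    s=telemetry.observe(); d=eyes.get_image(n)
    if n=="wrist":
        T=np.eye(4);T[:3,:3]=s["eef_rot"];T[:3,3]=s["ee_pos"];d["pose"]=T@np.array(d["mount"])
    if fn: cv2.imwrite("pics/"+fn,d["frame"][:,:,::-1])
    d["f"]=200/np.tan(np.radians(d["vertical_fov"])/2)
    return d
def ray(d,u,v):
    xd=np.array([(u-d["cx"])/d["f"],(v-d["cy"])/d["f"]]);x=xd.copy()
    for _ in range(30): x=xd/(1+d["k1"]*(x@x))
    P=np.array(d["pose"]);return P[:3,3],P[:3,:3]@np.array([x[0],x[1],1])
def at(d,u,v,z):
    o,r=ray(d,u,v);return (o+r*(z-o[2])/r[2]).round(1)
def proj(d,p):
    P=np.array(d["pose"]);c=P[:3,:3].T@(np.array(p,float)-P[:3,3]);x=c[:2]/c[2]
    x=x*(1+d["k1"]*(x@x));return (x*d["f"]+[d["cx"],d["cy"]]).round(1)
def save(d,fn):
    import pickle;pickle.dump(d,open(fn,"wb"))
E
python3 - <<'E'
from h import *
for n in ("top","side"):
    d=grab(n,n+"0.png");save(d,n+"0.pkl");print(n,d["f"],d["cx"],d["cy"],d["k1"],np.round(d["pose"],3).tolist())
s=telemetry.observe();print(s)
E
```

```text
top 487.0226173435739 319.3553855373046 192.89037576630915 -0.052024677418263915 [[-0.017, -0.996, 0.087, 346.701], [-1.0, 0.016, -0.012, 120.0], [0.01, -0.087, -0.996, 1627.851], [0.0, 0.0, 0.0, 1.0]]
side 380.2253688757413 322.17607248752955 199.5537467379062 -0.09281350078501158 [[0.931, -0.167, 0.326, 90.589], [-0.366, -0.453, 0.813, -793.88], [0.011, -0.876, -0.482, 620.782], [0.0, 0.0, 0.0, 1.0]]
{'time_s': 0.1, 'joint_pos': array([ 1.24411277e+00,  2.64672735e-01,  1.60519089e+00, -3.74134514e-06,
        1.27372047e+00, -3.69089848e-02]), 'joint_vel': array([-0.00238289, -0.00209221, -0.00165628, -0.00098731,  0.00080626,
       -0.00031063]), 'tau': array([ 1.74312732e-03, -5.03623009e+01, -3.58070648e+01,  7.29652075e-02,
        2.33167748e-02, -7.89172418e-05]), 'ee_pos': array([192.6951944 , 646.30830904, 262.54102628]), 'eef_rot': array([[-9.58308604e-01,  2.85734520e-01, -6.35673661e-04],
       [ 2.85735219e-01,  9.58306748e-01, -1.88726830e-03],
       [ 6.99126569e-05, -1.99021980e-03, -9.99998017e-01]]), 'ft_force': array([ 0.53292798, -0.22495734,  0.23407662]), 'moment': array([ 0.03362704, -0.02437553, -0.03137173]), 'gripper_force': 0.0, 'gripper_width': 1.0029109240625227}
```

View pics/top0.png

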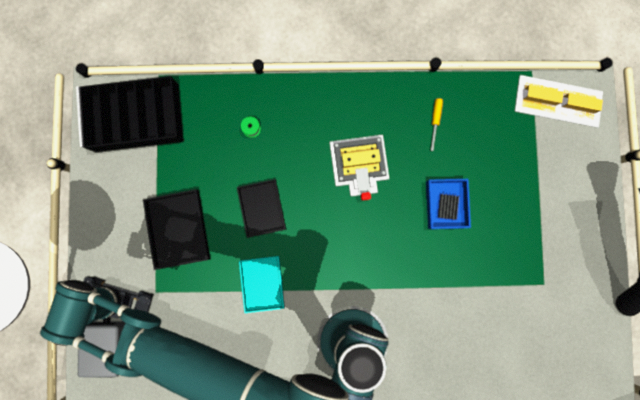

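View pics/side0.png

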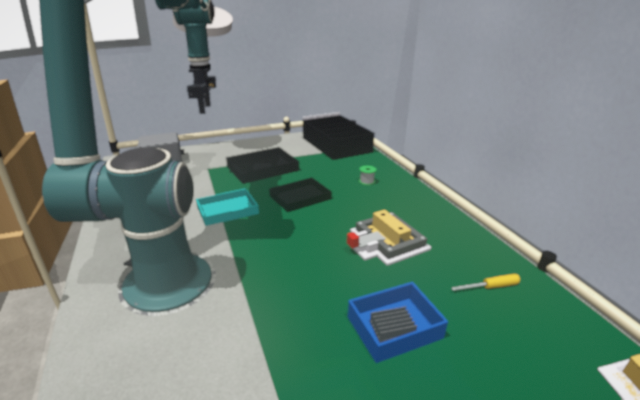

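The top view shows the fixture at about (359,160), its red knob at (366,196), the bin at (448,204), the reel at (250,126) and the driver at (436,124). There are three tray-like things: a large black one (177,228), a smaller black one (262,207) and a turquoise one (262,283). The smaller black one fits the description. I'll confirm it in one crop and measure from that too.

```bash
python3 - <<'E'
from h import *; import pickle
d=pickle.load(open("top0.pkl","rb"))
c=d["frame"][120:245,230:400,::-1];cv2.imwrite("pics/crop.png",cv2.resize(c,(799,587),interpolation=cv2.INTER_CUBIC))
g=d["frame"].astype(int);R,G,B=g[...,0],g[...,1],g[...,2]
# tray: dark pixels
def rect(m,box,z):
    x0,y0,x1,y1=box;mm=np.zeros(m.shape,np.uint8);mm[y0:y1,x0:x1]=m[y0:y1,x0:x1]
    n,l,st,ce=cv2.connectedComponentsWithStats(mm);i=1+st[1:,4].argmax()
    ys,xs=np.where(l==i);pts=np.float32([at(d,u,v,z)[:2] for u,v in zip(xs,ys)])
    r=cv2.minAreaRect(pts);print(st[i],ce[i].round(1),r,cv2.boxPoints(r).round(0).tolist())
rect((G<48)&(R<60),(228,170,295,245),30)
rect((R>150)&(G<80)&(B<80),(345,185,390,210),58)
rect((R>130)&(G>100)&(B<110),(335,140,388,185),40)
rect((R>150)&(G>150)&(B>150),(325,130,395,196),10)
E
```

```text
[ 238  180   47   58 1875] [260.3 207.2] ((439.75555419921875, 294.3388366699219), (169.79881286621094, 130.33656311035156), 10.993785858154297) [[344.0, 342.0], [369.0, 214.0], [536.0, 247.0], [511.0, 375.0]]
[361 192  10   8  63] [365.7 195.7] ((473.3492431640625, -48.04998779296875), (29.2550048828125, 22.75578498840332), 89.11853790283203) [[462.0, -63.0], [485.0, -63.0], [485.0, -34.0], [462.0, -33.0]]
[340 144  41  32 942] [360.4 158.2] ((595.1309814453125, -37.85768127441406), (94.19770050048828, 130.11752319335938), 6.260887622833252) [[541.0, 22.0], [555.0, -108.0], [649.0, -97.0], [635.0, 32.0]]
[ 330  135   59   61 1022] [360.1 171.6] ((577.6000366210938, -36.46336364746094), (191.58053588867188, 182.10487365722656), 6.694905757904053) [[472.0, 43.0], [493.0, -138.0], [683.0, -116.0], [662.0, 65.0]]
```

View pics/crop.png

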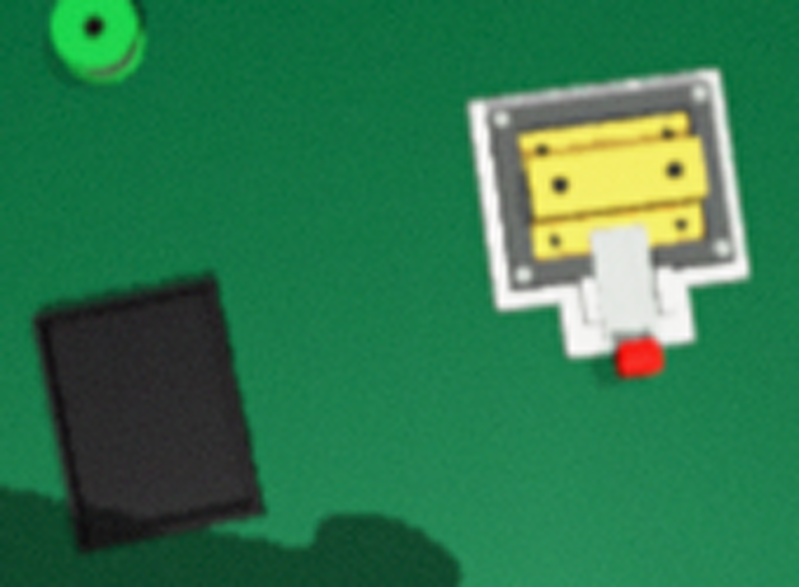

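The tray candidate measures 170 x 130 mm, so the smaller black tray is the one: centre about (440,294), yaw about 11°. The fixture is near (595,-35) with a yaw of about 7°. I'll turn the tool to match the die and fly towards the knob for a close look.

```bash
python3 -m pendant '{"dp":[[0,0,0],[0,0,0],[0,0,0],[0,0,0],[-0.96,-3.63,0],[-0.96,-3.63,0],[-0.96,-3.63,0],[-0.96,-3.63,0]],"spin":[-6,-6,-6,-6,0,0,0,0],"jaw":[-1,-1,-1,-1,-1,-1,-1,-1]}' && python3 -m pendant '{"dp":[[-0.96,-3.63,0],[-0.96,-3.63,0],[-0.96,-3.63,0],[-0.96,-3.63,0],[-0.96,-3.63,0],[-0.96,-3.63,0],[-0.96,-3.63,0],[-0.96,-3.63,0]],"spin":[0,0,0,0,0,0,0,0],"jaw":[-1,-1,-1,-1,-1,-1,-1,-1]}' && python3 -m pendant '{"dp":[[-0.96,-3.63,0],[-0.96,-3.63,0],[-0.96,-3.63,0],[-0.96,-3.63,0],[-0.96,-3.63,0],[-0.96,-3.63,0],[-0.96,-3.63,0],[-0.96,-3.63,0]],"spin":[0,0,0,0,0,0,0,0],"jaw":[-1,-1,-1,-1,-1,-1,-1,-1]}'
python3 - <<'E'
from h import *
d=grab("wrist","w1.png");save(d,"w1.pkl");print(np.round(d["mount"],2).tolist(),d["f"],d["cx"],d["cy"],d["k1"]);s=telemetry.observe();print(s["ee_pos"],s["joint_pos"],s["eef_rot"][:,1])
E
```

```text
time_s: 0.77
ee_pos: [249.6, 506.1, 262.8]
eef_rot: [[-0.992, -0.13, -0.001], [-0.13, 0.992, -0.001], [0.001, -0.001, -1.0]]
ft_force: [0.4, 1.1, 0.6]
gripper_width: 1.003
gripper_force: 0.0
time_s: 1.43
ee_pos: [363.1, 227.9, 263.4]
eef_rot: [[-0.992, -0.129, -0.0], [-0.129, 0.992, -0.0], [0.0, -0.0, -1.0]]
ft_force: [0.1, 0.3, 0.7]
gripper_width: 1.0
gripper_force: 0.0
time_s: 2.1
ee_pos: [476.7, -50.3, 263.4]
eef_rot: [[-0.992, -0.128, -0.0], [-0.128, 0.992, 0.0], [0.0, 0.0, -1.0]]
ft_force: [0.8, 0.8, 0.5]
gripper_width: 0.997
gripper_force: 0.0
[[-0.0, -0.96, -0.29, 74.6], [1.0, -0.0, 0.0, 0.86], [-0.0, -0.29, 0.96, -122.25], [0.0, 0.0, 0.0, 1.0]] 326.8322988053657 323.5334173078074 197.86551164137367 -0.04067312174373416
[479.13681638 -55.71887336 263.64093615] [-0.16431094 -0.10819306  2.00357307 -0.00500718  1.24337509 -1.85991692] [-0.12607141  0.99200671 -0.00535666]
```

View pics/w1.png

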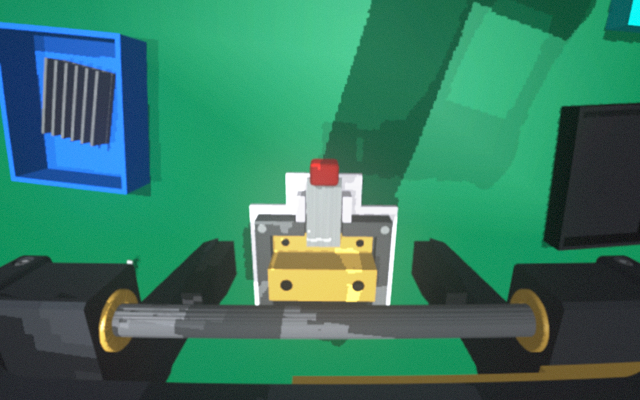

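The wrist view shows the knob at (324,172), the plate's near corners at about (250,206) and (397,206), and the crown at about (323,280). I'll enlarge that area with a model overlay.

```bash
python3 - <<'E'
from h import *
d=grab("wrist");save(d,"w2.pkl")
s=telemetry.observe();print(s["ee_pos"])
k=4;x0,y0=245,150
c=cv2.resize(d["frame"][y0:y0+148,x0:x0+158,::-1],None,fx=k,fy=k,interpolation=cv2.INTER_CUBIC)
th=np.radians(7.3);R=np.array([[np.cos(th),-np.sin(th)],[np.sin(th),np.cos(th)]])
O=np.array([473.5,-48])+R@[125,0]
print(O)
def W(x,y,z): return [*(O+R@[x,y]),z]
def poly(p,col):
    q=np.array([(proj(d,W(*a))-[x0,y0]+.5)*k for a in p]).astype(np.int32);cv2.polylines(c,[q],True,col,1)
poly([(-137,-15,58),(-113,-15,58),(-113,15,58),(-137,15,58)],(255,255,0))
poly([(-20,-60,65),(20,-60,65),(20,60,65),(-20,60,65)],(255,0,255))
poly([(-65,-80,34),(65,-80,34),(65,80,34),(-65,80,34)],(255,0,0))
cv2.imwrite("pics/w2c.png",c)
g=d["frame"].astype(int);m=(g[...,0]>110)&(g[...,1]<70)&(g[...,2]<70);ys,xs=np.where(m)
print(xs.min(),xs.max(),ys.min(),ys.max(),[proj(d,W(*a)).tolist() for a in [(-137,-15,58),(-113,-15,58),(-113,15,58),(-137,15,58),(-137,-15,24),(-137,15,24)]])
E
```

```text
[477.91527923 -52.69085223 263.46072606]
[597.48680532 -32.11692392]
318 344 158 182 [[317.1, 157.8], [317.2, 180.8], [346.3, 180.8], [346.7, 157.8], [317.8, 152.4], [344.8, 152.4]]
```

View pics/w2c.png

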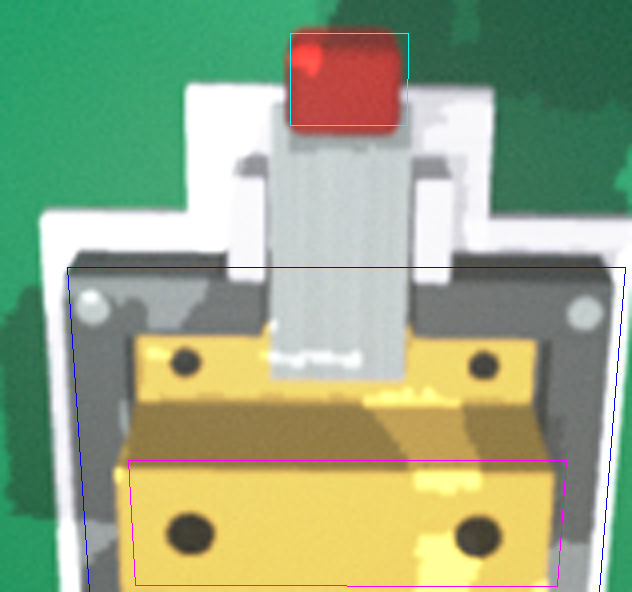

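```bash
python3 - <<'E'
from h import *; import pickle
from scipy.optimize import least_squares
d=pickle.load(open("w2.pkl","rb"))
M=[((-20,-60,65),(120,466)),((-20,60,65),(553,472)),((-65,-80,34),(69,278)),((-65,80,34),(613,285)),((-113,-15,58),(288,132)),((-113,15,58),(402,134))]
def W(q,a):
    c,s=np.cos(q[2]),np.sin(q[2]);return [q[0]+c*a[0]-s*a[1],q[1]+s*a[0]+c*a[1],a[2]]
f=lambda q:np.concatenate([proj(d,W(q,a))-(np.array(b)/4+[245,150]-.5) for a,b in M])
r=least_squares(f,[597,-32,.127],x_scale=[1,1,.01],diff_step=1e-3)
print(r.x,np.degrees(r.x[2]),r.fun.round(1)); q=r.x
print("knob",W(q,(-125,0,41)))
for i in range(4):
    s=telemetry.observe(); eyes.get_image("wrist")
    e=np.array(W(q,(-125,0,45)))-s["ee_pos"]; print(s["ee_pos"],np.degrees(np.arctan2(s["eef_rot"][1,1],s["eef_rot"][0,1])),(s["eef_rot"].T@e).round(1))
E
```

```text
[ 6.00854970e+02 -3.29677636e+01  1.26699991e-01] 7.259374751506305 [ 1.2  1.1  1.9 -0.2 -1.2 -0.1  1.8 -1.7 -0.4  1.3  0.1  0.8]
knob [np.float64(476.85693384568947), np.float64(-48.76292350311109), 41]
[477.91527923 -52.69085223 263.46072606] 97.08515455714146 [  0.6   4.4 218.5]
[476.95479009 -50.50646833 263.21765728] 97.12794241842056 [ -0.4   1.7 218.2]
[476.38690628 -49.07527965 263.08078992] 97.23420781102307 [ -0.8   0.  218.1]
[476.14958634 -48.14855075 263.12248356] 97.33744729111412 [ -0.9  -0.9 218.1]
```

```bash
python3 -m pendant '{"dp":[[0,0,3.5],[0,0,3.5],[0,0,3.5],[0,0,3.5],[0,0,3.5],[0,0,3.5],[0,0,0],[0,0,0]],"spin":[0,0,0,0,0,0,0,0],"jaw":[-1,-1,-1,-0.5,-0.3,-0.2,-0.2,-0.2]}'; python3 -m pendant '{"dp":[[0,0,0],[0,0,0],[0,0,0],[0,0,0],[0,0,0],[0,0,0],[0,0,0],[0,0,0]],"spin":[0,0,0,0,0,0,0,0],"jaw":[1,1,1,1,1,1,1,1]}'
```

```text
time_s: 3.07
ee_pos: [474.3, -46.7, 52.2]
eef_rot: [[-0.991, -0.131, -0.006], [-0.131, 0.991, 0.001], [0.005, 0.002, -1.0]]
ft_force: [0.3, 0.2, -0.2]
gripper_width: 0.644
gripper_force: 0.0
time_s: 3.73
ee_pos: [478.9, -49.6, 56.0]
eef_rot: [[-0.992, -0.128, 0.005], [-0.128, 0.992, -0.002], [-0.004, -0.002, -1.0]]
ft_force: [-0.2, -4.5, 6.6]
gripper_width: 0.336
gripper_force: 30.0
```

```bash
python3 -m pendant '{"dp":[[0.6,0,0],[0.6,0,0],[0.6,0,0],[0.6,0,0],[0.6,0,0],[0.1,0,0],[0,0,0],[0,0,0]],"spin":[0,0,0,0,0,0,0,0],"jaw":[1,1,1,1,1,1,1,1]}';python3 -m pendant '{"dp":[[0,0,0],[0,0,0],[0,0,0],[0,0,0],[0,0,0],[0,0,0]],"spin":[0,0,0,0,0,0],"jaw":[1,1,1,1,1,1]}'
```

```text
time_s: 4.4
ee_pos: [449.0, -53.1, 56.0]
eef_rot: [[-0.992, -0.128, 0.007], [-0.128, 0.992, -0.001], [-0.007, -0.002, -1.0]]
ft_force: [1.8, -2.2, 6.9]
gripper_width: 0.338
gripper_force: 30.0
time_s: 4.9
ee_pos: [449.0, -53.1, 56.0]
eef_rot: [[-0.992, -0.128, 0.006], [-0.128, 0.992, -0.001], [-0.006, -0.002, -1.0]]
ft_force: [3.1, -2.1, 8.4]
gripper_width: 0.341
gripper_force: 30.0
```

```bash
python3 -m pendant '{"dp":[[0,0,0],[0,0,0],[0,0,0],[0,0,-2.5],[0,0,-3.7],[0,0,-3.7],[0,0,-3.7],[0,0,-3.7]],"spin":[0,0,0,0,0,0,0,0],"jaw":[-0.3,-0.3,-0.5,-1,-1,-1,-1,-1]}';python3 -m pendant '{"dp":[[0,0,-3.2],[0,0,0],[0,0,0],[0,0,0],[0,0,0],[0,0,0],[0,0,0],[0,0,0]],"spin":[0,0,0,0,0,0,0,0],"jaw":[-1,-1,-1,-1,-1,-1,-1,-1]}'
python3 - <<'E'
from h import *
d=grab("wrist");save(d,"w3.pkl");print(telemetry.observe()["ee_pos"])
k=4;x0,y0=245,155
c=cv2.resize(d["frame"][y0:y0+148,x0:x0+160,::-1],None,fx=k,fy=k,interpolation=cv2.INTER_CUBIC)
cv2.imwrite("pics/w3c.png",c)
E
```

```text
time_s: 5.57
ee_pos: [444.5, -52.0, 227.3]
eef_rot: [[-0.992, -0.129, -0.003], [-0.129, 0.992, 0.001], [0.003, 0.001, -1.0]]
ft_force: [0.8, 0.2, 0.5]
gripper_width: 0.916
gripper_force: 0.0
time_s: 6.23
ee_pos: [445.4, -52.3, 257.4]
eef_rot: [[-0.992, -0.129, -0.002], [-0.129, 0.992, 0.0], [0.002, 0.001, -1.0]]
ft_force: [0.1, -0.0, 0.4]
gripper_width: 1.0
gripper_force: 0.0
[445.57770066 -52.32685462 257.75997123]
```

View pics/w3c.png

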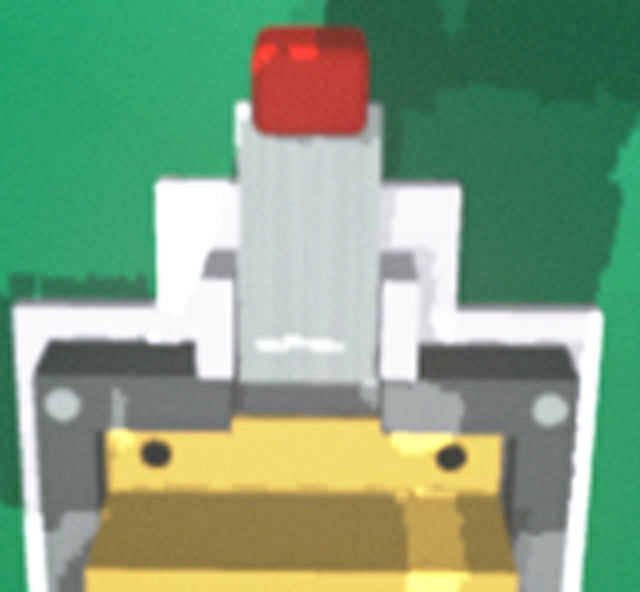

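The tongue is now clear of the near flange (its end at crop v 382, the flange edge at v 432). I'll refit the die and bracket from this settled view.

```bash
python3 - <<'E'
from h import *; import pickle
from scipy.optimize import least_squares
d=pickle.load(open("w3.pkl","rb"))
def W(q,a):
    c,s=np.cos(q[2]),np.sin(q[2]);return [q[0]+c*a[0]-s*a[1],q[1]+s*a[0]+c*a[1],a[2]]
def fit(M):
    f=lambda q:np.concatenate([proj(d,W(q,a))-(np.array(b)/4+[245,155]-.5) for a,b in M])
    r=least_squares(f,[597,-32,.127],x_scale=[1,1,.01],diff_step=1e-3)
    print(r.x,np.degrees(r.x[2]),r.fun.round(1)); return r.x
fit([((-65,-80,34),(36,380)),((-65,80,34),(579,382)),((-143,-15,58),(252,134)),((-143,15,58),(367,134))])
q=fit([((-20,-60,65),(86,570)),((-20,60,65),(518,571)),((-45,-60,23),(104,432)),((-45,60,23),(500,434))])
s=telemetry.observe();e=np.array(W(q,(0,0,58)))-s["ee_pos"];print(s["ee_pos"],(s["eef_rot"].T@e).round(1),np.degrees(np.arctan2(s["eef_rot"][1,1],s["eef_rot"][0,1])))
E
```

```text
[ 6.01214386e+02 -3.34423466e+01  1.28296666e-01] 7.350857502825289 [-0.9 -1.   0.9 -1.5 -1.   1.2 -0.4  1.2]
[ 6.03297284e+02 -3.50326173e+01  1.22332216e-01] 7.009119693245306 [ 0.   1.5 -0.5  1.9  0.2 -1.8  0.  -1.8]
[445.57770066 -52.32685462 257.75997123] [-159.    -3.3  199.5] 97.39330625309249
```

```bash
python3 -m pendant '{"dp":[[-3.95,-0.05,0],[-3.95,-0.05,0],[-3.95,-0.05,0],[-3.95,-0.05,0],[0,0,0],[0,0,0],[0,0,0],[0,0,0]],"spin":[0,0,0,0,6,6,6,6],"jaw":[-0.3,-0.3,-0.3,-0.3,-0.3,-0.3,-0.3,-0.3]}';python3 -m pendant '{"dp":[[0,0,0],[0,0,0],[0,0,0],[0,0,0],[0,0,0],[0,0,0],[0,0,0],[0,0,0]],"spin":[6,6,6,6,6,6,6,6],"jaw":[-0.3,-0.3,-0.3,-0.3,-0.3,-0.3,-0.3,-0.3]}';python3 -m pendant '{"dp":[[0,0,0],[0,0,0],[0,0,0],[0,0,3.6],[0,0,3.6],[0,0,3.6],[0,0,0],[0,0,0]],"spin":[6,6,6,0,0,0,0,0],"jaw":[-0.3,-0.3,-0.3,-0.3,-0.3,-0.3,-0.3,-0.3]}';python3 -m pendant '{"dp":[[0,0,0],[0,0,0],[0,0,0],[0,0,0],[0,0,0],[0,0,0]],"spin":[0,0,0,0,0,0],"jaw":[-0.3,-0.3,-0.3,-0.3,-0.3,-0.3]}'
python3 - <<'E'
from h import *
d=grab("wrist","w4.png");save(d,"w4.pkl");s=telemetry.observe();R=s["eef_rot"]
print(s["ee_pos"],np.degrees(np.arctan2(R[1,1],R[0,1])),(R.T@(np.array([602,-34,62])-s["ee_pos"])).round(1),s["joint_pos"][5])
E
```

```text
time_s: 6.95
ee_pos: [603.2, -33.9, 257.6]
eef_rot: [[-0.957, 0.29, -0.002], [0.29, 0.957, 0.0], [0.002, -0.0, -1.0]]
ft_force: [-0.0, -0.1, 0.1]
gripper_width: 0.647
gripper_force: 0.0
time_s: 7.62
ee_pos: [602.9, -34.0, 258.2]
eef_rot: [[-0.424, 0.906, -0.001], [0.906, 0.424, 0.0], [0.0, -0.001, -1.0]]
ft_force: [0.4, 1.3, 0.5]
gripper_width: 0.652
gripper_force: 0.0
time_s: 8.28
ee_pos: [600.8, -33.8, 148.1]
eef_rot: [[-0.129, 0.992, -0.006], [0.992, 0.129, 0.001], [0.001, -0.006, -1.0]]
ft_force: [0.5, -0.5, 1.0]
gripper_width: 0.65
gripper_force: 0.0
time_s: 8.78
ee_pos: [603.4, -34.1, 151.7]
eef_rot: [[-0.129, 0.992, 0.002], [0.992, 0.129, -0.0], [-0.0, 0.002, -1.0]]
ft_force: [-0.5, 0.1, 0.0]
gripper_width: 0.65
gripper_force: 0.0
[603.24810579 -34.06559309 151.41112299] 7.394217155434828 [ 0.2 -1.3 89.4] -0.22668976136023386
```

View pics/w4.png

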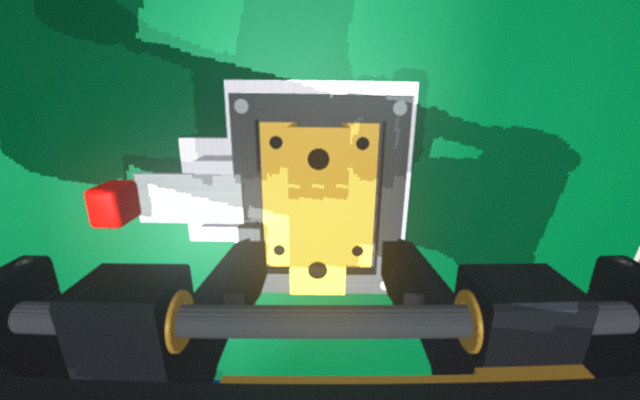

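```bash
python3 -m pendant '{"dp":[[0,-0.2,2],[0,0,2],[0,0,1.5],[0,0,1.2],[0,0,1],[0,0,0.7],[0,0,0.4],[0,0,0]],"spin":[0,0,0,0,0,0,0,0],"jaw":[-0.3,-0.3,-0.3,-0.3,-0.3,-0.3,-0.3,-0.3]}';python3 -m pendant '{"dp":[[0,0,0],[0,0,0],[0,0,0],[0,0,0],[0,0,0],[0,0,0],[0,0,0],[0,0,0]],"spin":[0,0,0,0,0,0,0,0],"jaw":[-0.2,-0.1,0,0.1,0.2,0.3,1,1]}';python3 -m pendant '{"dp":[[0,0,0],[0,0,0],[0,0,0],[0,0,0],[0,0,0],[0,0,0]],"spin":[0,0,0,0,0,0],"jaw":[1,1,1,1,1,1]}'
```

```text
time_s: 9.5
ee_pos: [600.6, -34.2, 62.0]
eef_rot: [[-0.129, 0.992, -0.001], [0.992, 0.129, 0.0], [0.0, -0.001, -1.0]]
ft_force: [0.2, -0.7, 0.3]
gripper_width: 0.652
gripper_force: 0.0
time_s: 10.17
ee_pos: [600.7, -34.4, 63.4]
eef_rot: [[-0.129, 0.992, -0.001], [0.992, 0.129, -0.0], [-0.0, -0.001, -1.0]]
ft_force: [-3.4, -0.7, 5.9]
gripper_width: 0.453
gripper_force: 30.0
time_s: 10.67
ee_pos: [600.7, -34.4, 63.3]
eef_rot: [[-0.129, 0.992, -0.001], [0.992, 0.129, -0.0], [-0.0, -0.001, -1.0]]
ft_force: [-4.1, -1.5, 6.4]
gripper_width: 0.449
gripper_force: 30.0
```

```bash
python3 -m pendant '{"dp":[[0,0,-0.5],[0,0,-1],[0,0,-1.5],[0,0,-2],[0,0,-2.5],[0,0,-2.5],[0,0,-2],[0,0,-1]],"spin":[0,0,0,0,0,0,0,0],"jaw":[1,1,1,1,1,1,1,1]}'
python3 - <<'E'
from h import *
s=telemetry.observe();R=s["eef_rot"]
print(s["ee_pos"],s["gripper_width"],s["ft_force"],np.degrees(np.arctan2(R[1,1],R[0,1])))
d=grab("top","top1.png");save(d,"top1.pkl")
import pickle
d0=pickle.load(open("top0.pkl","rb"))
# tray: edge-refined rect at several thresholds
for th in (40,48,56,64):
    m=np.zeros((400,640),np.uint8);g=d["frame"].astype(int);m[172:243,230:293]=(g[172:243,230:293].max(2)<th)
    m=cv2.morphologyEx(m,cv2.MORPH_OPEN,np.ones((3,3),np.uint8))
    n,l,st,ce=cv2.connectedComponentsWithStats(m);i=1+st[1:,4].argmax();ys,xs=np.where(l==i)
    r=cv2.minAreaRect(np.float32([at(d,u,v,30)[:2] for u,v in zip(xs,ys)]));print(th,st[i],r)
E
```

```text
time_s: 11.33
ee_pos: [602.6, -34.3, 196.3]
eef_rot: [[-0.129, 0.992, 0.005], [0.992, 0.129, -0.0], [-0.001, 0.005, -1.0]]
ft_force: [-0.0, -0.2, -4.0]
gripper_width: 0.449
gripper_force: 30.0
[602.61240209 -34.31025748 196.32903894] 0.44916531582247804 [-0.00650324 -0.24736254 -3.99550962] 7.396780863734197
40 [259 181  12   5  39] ((521.8123779296875, 281.2185974121094), (10.366536140441895, 37.89176940917969), 8.615653038024902)
48 [ 238  180   45   51 1095] ((451.2948303222656, 295.4278564453125), (146.4613494873047, 127.65348052978516), 11.110063552856445)
56 [ 238  180   47   57 1986] ((442.5234375, 293.60675048828125), (168.9743194580078, 128.71205139160156), 11.369001388549805)
64 [ 238  179   47   58 2029] ((442.3495788574219, 293.6374816894531), (169.6448516845703, 130.33738708496094), 11.115517616271973)
```

```bash
python3 -m pendant '{"dp":[[1,-0.33,0],[2,-0.66,0],[3,-1,0],[3,-1,0],[3,-1,0],[3,-1,0],[3,-1,0],[3,-1,0]],"spin":[0,0,0,0,0,0,0,0],"jaw":[1,1,1,1,1,1,1,1]}';python3 -m pendant '{"dp":[[3,-1,0],[3,-1,0],[3,-1,0],[2.5,-0.85,0],[1.5,-0.5,0],[0.75,-0.25,0],[0,0,0],[0,0,0]],"spin":[0,0,0,0,0,0,6,7],"jaw":[1,1,1,1,1,1,1,1]}';python3 -m pendant '{"dp":[[0,0,0],[0,0,0],[0,0,0],[0,0,0],[0,0,0],[0,0,0],[0,0,0],[0,0,0]],"spin":[7,7,7,7,7,7,7,7],"jaw":[1,1,1,1,1,1,1,1]}';python3 -m pendant '{"dp":[[0,0,0],[0,0,0],[0,0,0],[0,0,0],[0,0,0],[0,0,0]],"spin":[7,7,3.3,0,0,0],"jaw":[1,1,1,1,1,1]}'
python3 - <<'E'
from h import *
s=telemetry.observe();R=s["eef_rot"]
print(s["ee_pos"],np.degrees(np.arctan2(R[1,1],R[0,1])),(R.T@(np.array([443,295,48.5])-s["ee_pos"])).round(1))
d=grab("wrist","w5.png")
E
```

```text
time_s: 12.05
ee_pos: [501.7, 166.2, 190.1]
eef_rot: [[-0.129, 0.992, -0.004], [0.992, 0.129, -0.001], [-0.0, -0.004, -1.0]]
ft_force: [0.4, 0.6, -4.6]
gripper_width: 0.457
gripper_force: 30.0
time_s: 12.72
ee_pos: [439.7, 295.3, 190.7]
eef_rot: [[0.101, 0.995, -0.003], [0.995, -0.101, -0.002], [-0.002, -0.003, -1.0]]
ft_force: [-0.1, -0.9, -4.3]
gripper_width: 0.45
gripper_force: 30.0
time_s: 13.38
ee_pos: [440.3, 294.4, 190.8]
eef_rot: [[0.883, 0.47, -0.003], [0.47, -0.883, -0.002], [-0.003, 0.0, -1.0]]
ft_force: [0.7, -0.5, -4.1]
gripper_width: 0.449
gripper_force: 30.0
time_s: 13.88
ee_pos: [440.8, 294.9, 191.8]
eef_rot: [[0.981, 0.194, -0.001], [0.194, -0.981, -0.001], [-0.001, 0.001, -1.0]]
ft_force: [0.6, -0.1, -3.9]
gripper_width: 0.45
gripper_force: 30.0
[440.79172579 294.93203926 191.78469263] -78.82215581078975 [  2.4   0.3 143.3]
```

View pics/w5.png

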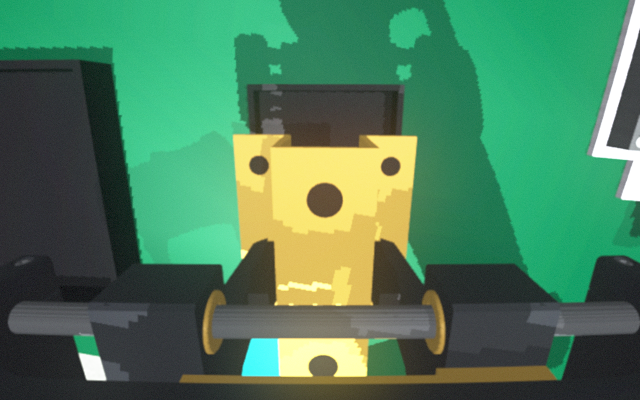

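The bracket hangs level, centred on the tray's far rim (rim u 248–402, bracket centre u≈325). Lowering.

```bash
python3 -m pendant '{"dp":[[0.2,0,1.5],[0,0,2.5],[0,0,2.5],[0,0,2.5],[0,0,2],[0,0,1],[0,0,0.7],[0,0,0.3]],"spin":[0,0,0,0,0,0,0,0],"jaw":[1,1,1,1,1,1,1,1]}';python3 -m pendant '{"dp":[[0,0,0.2],[0,0,0.2],[0,0,0.2],[0,0,0.2],[0,0,0.2],[0,0,0],[0,0,0],[0,0,0]],"spin":[0,0,0,0,0,0,0,0],"jaw":[1,1,1,1,1,1,1,1]}'
```

```text
time_s: 14.6
ee_pos: [443.1, 295.6, 62.0]
eef_rot: [[0.981, 0.193, -0.001], [0.193, -0.981, -0.001], [-0.001, 0.0, -1.0]]
ft_force: [-0.5, 0.0, -3.7]
gripper_width: 0.452
gripper_force: 30.0
time_s: 15.27
ee_pos: [443.3, 295.8, 52.8]
eef_rot: [[0.981, 0.192, 0.0], [0.192, -0.981, 0.0], [0.0, -0.0, -1.0]]
ft_force: [-0.3, 1.2, -3.7]
gripper_width: 0.45
gripper_force: 30.0
```

```bash
python3 -m pendant '{"dp":[[0,0,0.1],[0,0,0.1],[0,0,0.1],[0,0,0],[0,0,0],[0,0,0]],"spin":[0,0,0,0,0,0],"jaw":[1,1,1,1,1,1]}';python3 -m pendant '{"dp":[[0,0,0.1],[0,0,0],[0,0,0],[0,0,0]],"spin":[0,0,0,0],"jaw":[1,1,1,1]}';python3 -m pendant '{"dp":[[0,0,0.1],[0,0,0],[0,0,0],[0,0,0]],"spin":[0,0,0,0],"jaw":[1,1,1,1]}'
```

```text
time_s: 15.77
ee_pos: [443.2, 295.8, 49.7]
eef_rot: [[0.981, 0.192, -0.0], [0.192, -0.981, -0.0], [-0.0, 0.0, -1.0]]
ft_force: [0.9, -0.8, -3.6]
gripper_width: 0.45
gripper_force: 30.0
time_s: 16.1
ee_pos: [443.3, 295.8, 48.7]
eef_rot: [[0.981, 0.192, -0.0], [0.192, -0.981, -0.0], [-0.0, 0.0, -1.0]]
ft_force: [0.3, -0.3, -4.2]
gripper_width: 0.45
gripper_force: 30.0
time_s: 16.43
ee_pos: [443.4, 295.9, 48.3]
eef_rot: [[0.981, 0.192, 0.0], [0.192, -0.981, 0.0], [0.0, -0.0, -1.0]]
ft_force: [-1.9, -1.5, 5.0]
gripper_width: 0.451
gripper_force: 30.0
```

The force flipped to +5 N, so the bracket is seated. Release and rise.

```bash
python3 -m pendant '{"dp":[[0,0,0],[0,0,0],[0,0,0],[0,0,0],[0,0,0],[0,0,0],[0,0,-0.5],[0,0,-1]],"spin":[0,0,0,0,0,0,0,0],"jaw":[0.05,0,-0.1,-0.2,-0.3,-0.3,-0.3,-0.3]}';python3 -m pendant '{"dp":[[0,0,-2],[0,0,-3],[0,0,-3],[0,0,-3],[0,0,-2],[0,0,0],[0,0,0],[0,0,0]],"spin":[0,0,0,0,0,3.8,0,0],"jaw":[-0.3,-0.3,-0.3,-0.3,-0.3,-0.3,-0.3,-0.3]}'
python3 - <<'E'
from h import *
s=telemetry.observe();R=s["eef_rot"]
print(s["ee_pos"],np.degrees(np.arctan2(R[1,1],R[0,1])),(R.T@(np.array([449,-53,54])-s["ee_pos"])).round(1))
d=grab("wrist");t=grab("top")
a=cv2.resize(d["frame"][60:330,180:480],(400,360));b=cv2.resize(t["frame"][170:260,220:400],(400,200),interpolation=cv2.INTER_CUBIC)
cv2.imwrite("pics/w6.png",np.vstack([a,b])[:,:,::-1])
E
```

```text
time_s: 17.1
ee_pos: [442.2, 295.2, 61.9]
eef_rot: [[0.981, 0.192, -0.003], [0.192, -0.981, -0.002], [-0.003, 0.001, -1.0]]
ft_force: [0.1, -0.7, -0.2]
gripper_width: 0.647
gripper_force: 0.0
time_s: 17.77
ee_pos: [443.3, 295.8, 193.5]
eef_rot: [[0.992, 0.129, 0.001], [0.129, -0.992, 0.001], [0.001, -0.0, -1.0]]
ft_force: [-0.3, -0.2, -1.2]
gripper_width: 0.649
gripper_force: 0.0
[443.25574826 295.80636298 193.54504265] -82.61157353751354 [-39.3 346.7 139.4]
```

View pics/w6.png

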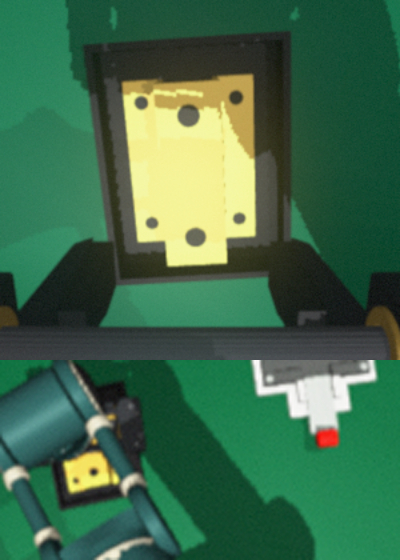

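The bracket lies flat, crown up, inside the tray walls. Now to the knob.

```bash
python3 -m pendant '{"dp":[[-0.3,2.6,0],[-0.4,3.5,0],[-0.4,3.5,0],[-0.4,3.5,0],[-0.4,3.5,0],[-0.4,3.5,0],[-0.4,3.5,0],[-0.4,3.5,0]],"spin":[0,0,0,0,0,0,0,0],"jaw":[-0.4,-0.4,-0.4,-0.4,-0.4,-0.4,-0.4,-0.4]}';python3 -m pendant '{"dp":[[-0.4,3.5,0],[-0.3,2.6,0],[-0.13,1.4,0],[0,0,0],[0,0,0],[0,0,0],[0,0,0],[0,0,0]],"spin":[0,0,0,0,0,0,0,0],"jaw":[-0.4,-0.4,-0.4,-0.4,-0.4,-0.4,-0.4,-0.4]}'
python3 - <<'E'
from h import *
s=telemetry.observe();R=s["eef_rot"]
print(s["ee_pos"],(R.T@(np.array([449,-53,54])-s["ee_pos"])).round(1))
E
```

```text
time_s: 18.53
ee_pos: [445.8, 21.5, 191.7]
eef_rot: [[0.992, 0.128, -0.002], [0.128, -0.992, -0.0], [-0.002, -0.0, -1.0]]
ft_force: [0.9, -0.1, -0.7]
gripper_width: 0.704
gripper_force: 0.0
time_s: 19.2
ee_pos: [448.1, -51.4, 192.4]
eef_rot: [[0.992, 0.129, -0.001], [0.129, -0.992, 0.0], [-0.001, -0.0, -1.0]]
ft_force: [-0.4, -0.3, -0.7]
gripper_width: 0.701
gripper_force: 0.0
[448.07803747 -51.37615349 192.4497161 ] [  0.8   1.8 138.4]
```

Well aligned. Descend, grip, then push 30 mm along tool +x (the die's +x).

```bash
python3 -m pendant '{"dp":[[0.1,0.15,2.5],[0,0,3],[0,0,3],[0,0,2.5],[0,0,1.5],[0,0,1],[0,0,0.2],[0,0,0]],"spin":[0,0,0,0,0,0,0,0],"jaw":[-0.4,-0.4,-0.4,-0.4,-0.4,-0.4,-0.4,-0.4]}';python3 -m pendant '{"dp":[[0,0,0],[0,0,0],[0,0,0],[0,0,0],[0,0,0],[0,0,0],[0,0,0],[0,0,0]],"spin":[0,0,0,0,0,0,0,0],"jaw":[0,0.2,0.3,1,1,1,1,1]}';python3 -m pendant '{"dp":[[0.6,0,0],[0.6,0,0],[0.6,0,0],[0.6,0,0],[0.6,0,0],[0.1,0,0],[0,0,0],[0,0,0]],"spin":[0,0,0,0,0,0,0,0],"jaw":[1,1,1,1,1,1,1,1]}'
```

```text
time_s: 19.87
ee_pos: [449.3, -53.3, 55.4]
eef_rot: [[0.992, 0.128, -0.001], [0.128, -0.992, 0.0], [-0.001, -0.0, -1.0]]
ft_force: [-0.2, 0.1, -0.0]
gripper_width: 0.699
gripper_force: 0.0
time_s: 20.53
ee_pos: [449.9, -53.2, 56.4]
eef_rot: [[0.992, 0.126, 0.001], [0.126, -0.992, 0.001], [0.001, -0.001, -1.0]]
ft_force: [-0.8, 5.3, 5.9]
gripper_width: 0.335
gripper_force: 30.0
time_s: 21.2
ee_pos: [479.8, -49.7, 56.4]
eef_rot: [[0.992, 0.127, -0.002], [0.127, -0.992, 0.0], [-0.002, -0.001, -1.0]]
ft_force: [-4.4, 3.5, 10.9]
gripper_width: 0.334
gripper_force: 30.0
```

```bash
python3 -m pendant '{"dp":[[0,0,0],[0,0,0],[0,0,0],[0,0,0],[0,0,-1],[0,0,-2],[0,0,-3],[0,0,-3]],"spin":[0,0,0,0,0,0,0,0],"jaw":[0.1,0,-0.2,-0.4,-0.4,-0.4,-0.4,-0.4]}';python3 -m pendant '{"dp":[[-1,0,-3],[-2,0,-3],[-2,0,-3],[0,0,-2],[0,0,0],[0,0,0],[0,0,0],[0,0,0]],"spin":[0,0,0,0,0,0,0,0],"jaw":[-0.4,-0.4,-0.4,-0.4,-0.4,-0.4,-0.4,-0.4]}'
python3 - <<'E'
from h import *; import pickle
d=grab("side");t=grab("top");d0=pickle.load(open("side0.pkl","rb"));t0=pickle.load(open("top0.pkl","rb"))
for x,b in ((d,(335,225,365,255)),(d0,(335,225,365,255))):
    g=x["frame"].astype(int)[b[1]:b[3],b[0]:b[2]];ys,xs=np.where((g[...,0]>130)&(g[...,1]<80)&(g[...,2]<80));print(len(xs),xs.mean()+b[0],ys.mean()+b[1])
a=cv2.resize(d["frame"][140:360,180:540],(720,440),interpolation=cv2.INTER_CUBIC)
cv2.imwrite("pics/fin.png",a[:,:,::-1])
E
```

```text
time_s: 21.87
ee_pos: [479.0, -49.8, 146.2]
eef_rot: [[0.992, 0.127, -0.003], [0.127, -0.992, 0.0], [-0.003, -0.0, -1.0]]
ft_force: [0.4, -0.5, -0.3]
gripper_width: 0.7
gripper_force: 0.0
time_s: 22.53
ee_pos: [429.8, -56.0, 254.0]
eef_rot: [[0.992, 0.127, -0.003], [0.127, -0.992, 0.001], [-0.003, -0.001, -1.0]]
ft_force: [0.3, -0.4, -0.1]
gripper_width: 0.697
gripper_force: 0.0
71 353.80281690140845 237.71830985915494
91 351.9230769230769 239.05494505494505
```

View pics/fin.png

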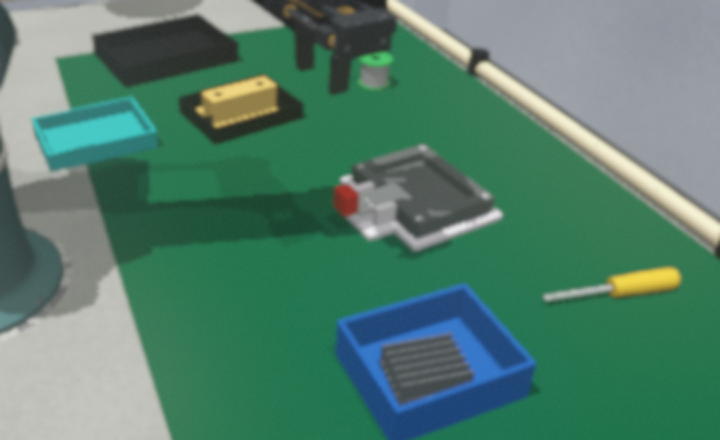

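The final side view shows the bracket flat and crown up in the smaller black tray (crop 240,105) and the knob home (347,199) with its tongue over the empty cavity. The heat sink, bin, driver and reel are undisturbed.

```bash
python3 -c "
from station import ctrl;print(ctrl.sign_off())"
```

```text
the job is handed in; nothing more can be done
None
```

The bracket is flat, crown up, on the floor of the smaller black tray; the red knob is pushed home again, the other items look undisturbed, and the job is handed in at about 23 s of the 64 s allowed.

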